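# Start a board holder's thumb bolt in its thread

## Robot

A 7-joint arm with a two-finger parallel gripper is mounted at the origin on the work surface. World frame = base frame: x ahead of the robot, y to its left, z up, the work surface at z = 0. Lengths are in m, angles in degrees, forces in N, time in s.
With the tool pointing down it reaches from about 0.425 to 0.875 m from the base axis. Payload 4.7 kg.
Tool frame: the origin (TCP) lies between the finger pads; the fingertips stand 22 mm ahead of it and the grasp point (between the pads) lies 3 mm ahead of it; z points along the fingers, y is the line along which they close (so a half turn about z gives the same grasp; the last joint's range is limited). The gripper opens to 87 mm and grips with 3 to 60 N. Pads are 19 mm wide; open, the fingers measure 117 mm over their backs; the gripper's body (75 mm by 190 mm) begins 51 mm behind the grasp point.
Start: joints at [-71.958, 18.392, -4.016, 83.108, 1.295, 78.541, -3.26], TCP at [0.193, 0.621, 0.245] pointing down, gripper open.
Joint ranges: [-163.93, 163.93], [-17.29, 119.83], [-79.2, 71.16], [3.27, 140.29], [-89.18, 269.18], [5.43, 117.66], [-154.24, 154.24]. Speed limits (degrees/s): [147.25, 147.25, 180, 180, 180, 180, 180].

## Interface

Orientations are given as [roll, pitch, yaw] about the fixed x, y, z axes, in that order (R = Rz(yaw) Ry(pitch) Rx(roll)).
In Python, from cell import env gives the robot as it stands.
- The arm moves only by the tool drive_tool, never from a script. Its argument "moves" is a list of rows, each a list of 3 entries, a list of its own where there are three numbers: the shift along the tool's x, y, z in mm, then the turn, a rotation vector about the tool's x, y, z in rad, then the closure, from 0 (fully open) to 1 (shut). In form: [[[x, y, z], [wx, wy, wz], jaw], ...]. A call has 1 to 12 rows; each row shifts and turns the commanded pose from where the row before left it, along the tool's axes as they then stand; what a row does not reach is not made up. A row lasts 1/12 s, in which the tool goes at most 41.7 mm and 7.16 degrees, less where a joint would pass 70% of its speed; a pose out of reach is approached as far as the arm can. A call with a gripper value outside its range is refused whole. The fingers move at their own pace and stop on an object; "newtons" is the grip in N (left out, the last holds). Time passes only in rows, so rows that do not move let the fingers close. It gives the time, the measured TCP pose, the force, the opening and the grip force at its end, in the units of the state.
- env.get_obs(): the state, without advancing time (a new reading comes with each control period).
- env.read_camera(name): name is "scene" or "top" or "wrist"; returns (picture, depth): 480x640x3 uint8, blue, green, red; 480x640 float32, m along the optical axis (not along the pixel's ray), 0 where there is no reading.
- env.get_calibration(name): a dict with "fx", "fy", "cx", "cy" (pixels), "T" (4x4, takes a point from camera to world coordinates). Camera axes: x right, y down, z forward; pixel columns grow to the right and rows downward; lengths in m; the calibration is good to about 2 mm. A picture is of the moment at which its call begins: read the wrist's pose just before it. get_calibration takes no time and is no camera call; for the wrist camera it gives the pose at the moment of the call.
- env.sign_off(): hands the job in; it is judged then, once.
The state is a dict: "time_s": time; "qpos": joint angles; "joint_velocities": joint speeds; "effort": joint torques, N m; "tool_pos": TCP position; "tool_rot": TCP orientation; "force": force on the tool from outside, world axes, zero at the start; "wrist_torque": the same for the moment, N m; "grip_width": finger opening in m; "grasp_force": force on a finger pad.
Only numpy, scipy, OpenCV 4.12 (cv2) and the standard library are available. Lean on these libraries where they do the work, as an engineer would, in place of code of your own. Each camera call takes 0.05 s, during which the arm holds its last target. There are 200 camera calls.

## Task

On the circuit-board holder one of the two thumb bolts is screwed home; the other, whose head stands clearly higher, is only standing loose in its threaded boss. Turn that loose bolt backward (anticlockwise seen from above) until it drops into the start of the thread, then forward (clockwise) one full turn, without first forcing it forward on top of the thread and without pulling it up out of the boss. Finish with the bolt started and still gripped by the head, held still, and leave the tight bolt and everything else on the bench alone.

Things in the scene. Friction and masses are not known exactly. Their poses are not given: they have to be found in the camera images.
- bolt_grip (a point): Centre of the loose bolt's head (half-way up, on the bolt's axis): an upright black knurled plastic cylinder 36 mm across, 26 mm high; a white line on top points along the point's x axis, z is up. Gripped, the bolt stays at the gripper's height: press down lightly (a few N) to feel whether it can drop.
- boss_mouth (a point): Centre of the flat top face of the loose bolt's aluminium boss, a fixed upright cylinder 42 mm across and 34 mm high, on the 12 mm thick holder plate. The head's underside is 22 mm above this face at the start, about 16 mm after the drop and about 10 mm after one turn.
- bolt_turn (a joint): Turn of the loose bolt, rad, not wrapped: growing = backward (anticlockwise from above), falling = forward (screwing in, right-handed). It starts 0.6 to 2 rad forward of the drop, which is at about 0 to 0.2. The run-in it drops into is about 1 rad wide; a wall ends it, but a bolt held up passes over. From the run-in the thread leads forward at once.
- bolt_height (a joint): Height of the loose bolt relative to its start, m: 0 while it stands on top of the boss, about -0.005 to -0.006 once dropped into the run-in; then it sinks 6 mm for each forward turn (pitch 6 mm, about 1 mm of play up and down), to about -0.011 after one turn. Positive: lifted.
- thumb_bolt: The loose bolt itself; origin on its axis 35 mm below bolt_grip, z up. A 16 mm shank runs from the head down into the boss. It can only turn about and slide along the boss's upright axis; about 0.12 kg, 0.03 N m of friction; let go, it falls as far as the thread lets it and keeps its angle.
- tight_boss: The other boss, of the same shape, with the same kind of bolt already screwed tight, all of it fixed: the head, 36 mm across, spans from 36 to 62 mm above the origin, which is the centre of the boss's underside. The two bosses stand 170 mm apart; which is left and which is right changes.
- holder: The fixed board holder: aluminium plate 180 (x) by 290 (y) by 12 mm, origin under its centre. The bosses stand on it at y = +85 and -85 mm, x = +35 mm; between them lies a green circuit board, top about 21 mm up with parts up to 30 mm up.
- flux_tin: Bystander: small steel flux tin on the holder's front strip, 40 mm across, 18 mm high; origin at its underside.
- tweezers: Bystander: dark steel tweezers lying on the holder's front strip, 110 mm long, 6 mm high; origin at its underside.
- dauber: Bystander: square pale-blue solvent bottle with a steel cap, 62 mm wide, 107 mm high; origin at its underside.
- driver: Bystander: screwdriver lying on the bench, 170 mm long; origin at its underside.
- esd_brush: Bystander: brush lying on the bench, 160 mm long; origin at its underside.
- solder_reel: Bystander: reel of solder, 64 mm across, 38 mm high; origin at its underside.
- mains_plug: Bystander: white mains plug, pins up, 50 mm wide, 39 mm high; origin at its underside.
- screw_tray: Bystander: white three-part screw tray, 90 by 130 mm, 22 mm high; origin at its underside.

How it is judged (in metres and radians):
On the way, in this order (a step that is already met when the one before it is completed fails the run):
1. turned backward, the bolt has dropped into the start of the thread (value of joint bolt_turn above -0.1 rad and value of joint bolt_height below -0.0035 m), for 0.1 s.
2. turned forward, the thread has caught and draws the bolt down (value of joint bolt_turn below -3 rad and value of joint bolt_height below -0.0065 m), for 0.1 s.
At the end, for the whole second after the job is handed in: The loose bolt stands 4.7 to 7.0 rad forward of the drop edge (one turn after the drop, with tolerance), 8.5 to 14.5 mm below its starting height, not turning (under 0.15 rad/s), its head gripped (over 4 N, grasp point within 28 mm of the head's centre) (value of joint bolt_turn between -7 and -4.7 rad and value of joint bolt_height between -0.0145 and -0.0085 m and contact force between the fingers and thumb_bolt above 4 N and distance between the grasp point and bolt_grip below 0.028 m and velocity of joint bolt_turn between -0.15 and 0.15 rad/s); the arm keeps its last pose, push and grip.
It fails at once if the bolt is forced forward on top of the boss before it has dropped (value of joint bolt_turn below -2.8 rad and value of joint bolt_height above -0.002 m).
It fails at once if the bolt is pulled up out of its boss (over 8 mm) (value of joint bolt_height above 0.008 m).
It fails at once if the tight bolt or its boss is pushed (over 5 N) (contact force between any of the fingers, the arm and tight_boss above 5 N).
It fails at once if a bystander is moved more than 30 mm (distance of any of flux_tin, tweezers, dauber, driver, esd_brush, solder_reel, mains_plug, screw_tray from where it was at the start of the episode above 0.03 m).
It also fails if it takes over 69 s, if anything falls off the work surface, if the arm or the gripper's body presses on something with over 40 N, if the wrist force passes 120 N, or if a joint passes its speed limit or range.

## Working session

There is one attempt and no reset: what is moved stays moved. The work goes in short steps, Python scripts to look and compute and a tool call to move; the robot and the scene stay as the last step left them, time stands still between calls to the robot, and variables do not carry over. Pictures are saved under pics/ and viewed, at most 10 in all, crops included, and the job is handed in when it is done.

Besides the shell and the picture viewer there is one more tool, called as name(argument=value, ...), one argument or row to a line, values as JSON. drive_tool: Moves the arm, as the interface text tells. Its arguments: {"type":"object","properties":{"moves":{"type":"array"},"newtons":{"type":"number"}},"required":["moves"]}

```bash
mkdir -p pics; python3 - <<'E'
from cell import env
import cv2,numpy as np
for n in("scene","top"):
    p,d=env.read_camera(n);cv2.imwrite(f"pics/{n}0.png",p);np.savez(f"{n}0.npz",d=d,p=p,**env.get_calibration(n))
print(env.get_obs())
E
```

```text
{'time_s': 0.1, 'qpos': array([-71.95747222,  18.43511633,  -4.01615269,  83.16696523,
         1.29453459,  78.54089852,  -3.26004904]), 'joint_velocities': array([ 0.08632848, -0.19997086, -0.16646085, -0.09050464,  0.04487216,
        0.05742244,  0.05410749]), 'effort': array([-3.49109187e-04, -4.92575848e+01, -4.06058980e-01, -3.13396847e+01,
       -6.43136096e-02,  3.95264919e-02,  6.95698509e-05]), 'tool_pos': array([0.19248831, 0.62037272, 0.24357579]), 'tool_rot': array([-1.79902227e+02,  4.75843915e-03,  1.62767497e+02]), 'force': array([-0.7643178 ,  0.12696439, -0.83861709]), 'wrist_torque': array([-0.03433261, -0.00938455, -0.00061519]), 'grasp_force': 0.0, 'grip_width': 0.0868390495764299}
```

View pics/top0.png

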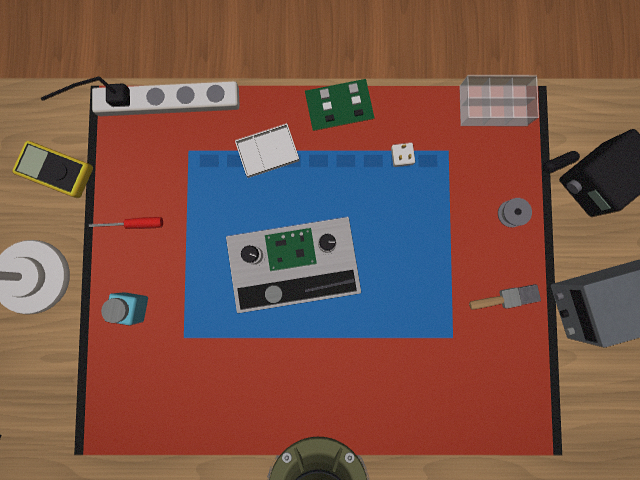

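View pics/scene0.png

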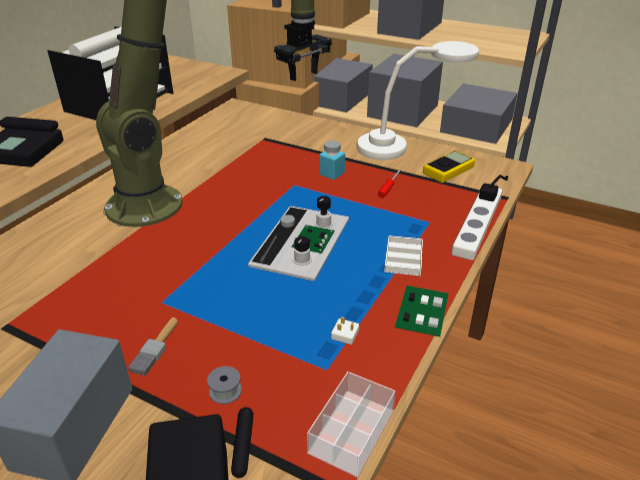

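The top view shows the holder with bolt heads at about (251,254) and (327,242), the dark front strip below with the tin at (273,294) and the tweezers. In the scene view the head at (323,203) stands higher than the one at (302,243), so the left bolt (+y) should be the loose one. I'll check this with depth.

```bash
cat > h.py <<'E'
import numpy as np
def cloud(z):
    d=z["d"];v,u=np.mgrid[:480,:640]
    P=np.stack([(u-z["cx"])/z["fx"]*d,(v-z["cy"])/z["fy"]*d,d,np.ones_like(d)],-1)@z["T"].T
    return P[...,:3]
E
python3 - <<'E'
from h import *; import cv2
z=np.load("top0.npz");P=cloud(z);print(z["fx"],z["T"].round(3))
for (u,v) in((251,254),(327,242)):
    W=P[v-25:v+25,u-25:u+25].reshape(-1,3); C=z["p"][v-25:v+25,u-25:u+25].reshape(-1,3)
    m=(C.max(1)<75)&(W[:,2]>.05)
    Q=W[m]; top=Q[Q[:,2]>np.percentile(Q[:,2],90)-.006]
    print(u,len(top),"mean",top.mean(0),"mid",(top.min(0)+top.max(0))/2,np.ptp(top,axis=0))
v,u=254,251
print((P[v-9:v+10:2,u-12:u+14:2,2]*1000).round())
z=np.load("scene0.npz");P=cloud(z)
for c,lo,hi in(("L",(310,195),(335,215)),):
    pass
m=(P[...,2]>.05)&(P[...,2]<.12)&(z["p"].max(-1)<60)&(P[...,0]>.3)&(P[...,0]<.7)&(abs(P[...,1])<.3)
n,l,s,c=cv2.connectedComponentsWithStats(m.astype(np.uint8))
for i in range(1,n):
    if s[i,4]>20: Q=P[l==i];print(c[i],s[i,4],Q.min(0),Q.max(0))
im=cv2.resize(np.load("top0.npz")["p"][205:320,215:370],None,fx=5,fy=5,interpolation=2);cv2.imwrite("pics/crop.png",im)
E
```

```text
457.0517533180425 [[-0.000e+00 -9.960e-01  8.600e-02  4.740e-01]
 [-1.000e+00  0.000e+00  1.000e-03 -3.000e-03]
 [-1.000e-03 -8.600e-02 -9.960e-01  1.067e+00]
 [ 0.000e+00  0.000e+00  0.000e+00  1.000e+00]]
251 207 mean [0.52154249 0.14788273 0.09717515] mid [0.50702209 0.08089632 0.57793512] [0.06620164 0.16864755 0.97908147]
327 190 mean [ 0.54848601 -0.01868989  0.07265759] mid [ 0.54796697 -0.0191413   0.07404696] [0.03516157 0.03503469 0.00978635]
[[   7.   12.   11.    8.   13.   89.   17.   12.   16.   14.   11.   12.
    11.]
 [  11.    9.   11.   91.   93.   93.   91.   91.   82.   43.   13.   13.
     7.]
 [   7.   11.   92.   91.   92.   92.   93.   91.   90.   76.   43.   15.
    11.]
 [  11.   93.   94.   93.   91.   97. 1067.   90.   92.   90.   45.   31.
    16.]
 [   9.   93.   94.   94.   93.   95.   96.   93.   94.   90.   42.   38.
    14.]
 [  13.   94.   93.   93.   93.   90.   93.   94.   91.   89.   46.   41.
    13.]
 [  12.   14.   92.   91.   92.   93.   94.   92.   91.   81.   45.   38.
    15.]
 [   9.   10.   93.   96.   93.   93.   92.   93.   88.   72.   46.   27.
    14.]
 [  10.   11.   14.   94.   90.   93.   93.   85.   69.   46.   32.   17.
    11.]
 [  11.   13.   11.   13.   14.   12.   46.   43.   39.   25.   14.   14.
    14.]]
[323.38181818 203.96363636] 165 [0.50397321 0.12606765 0.05040074] [0.54003859 0.16731582 0.09738054]
[301.46327684 243.55367232] 177 [ 0.53173534 -0.04316691  0.05014253] [ 0.56794902 -0.00207685  0.07614368]
```

View pics/crop.png

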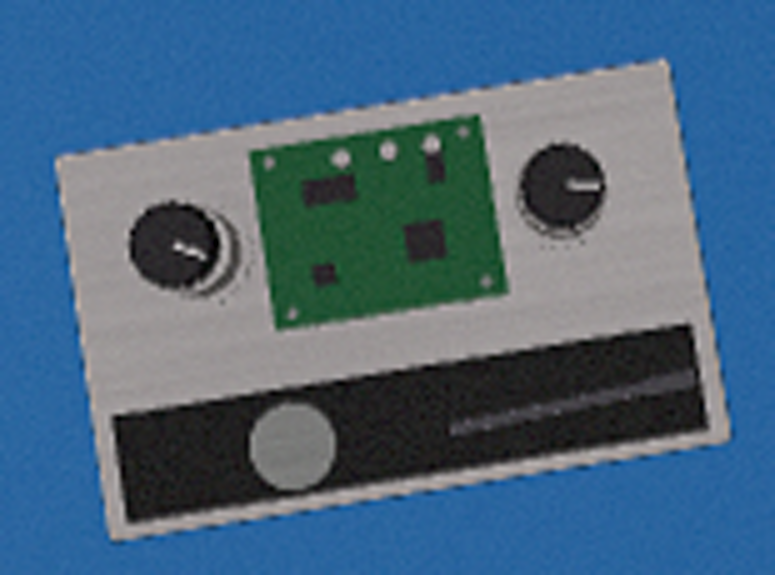

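The left bolt is loose: its head top is at z = 0.094 m (expected 0.012+0.034+0.022+0.026), its centre is at about (0.522, 0.148), and the heads are 169 mm apart (170 expected). Moving above it.

drive_tool(
  moves=[
    [[-38,-29.5,3],[0,0,0],0],
    [[-38,-29.5,3],[0,0,0],0],
    [[-38,-29.5,3],[0,0,0],0],
    [[-38,-29.5,3],[0,0,0],0],
    [[-38,-29.5,3],[0,0,0],0],
    [[-38,-29.5,3],[0,0,0],0],
    [[-38,-29.5,3],[0,0,0],0],
    [[-38,-29.5,3],[0,0,0],0],
    [[-38,-29.5,3],[0,0,0],0],
    [[-38,-29.5,3],[0,0,0],0],
    [[-38,-29.5,3],[0,0,0],0],
    [[-37,-28.5,3],[0,0,0],0],
  ],
  newtons=30,
)

```text
time_s: 1.1
tool_pos: [0.4791, 0.2099, 0.2132]
tool_rot: [180.0, -0.0, 162.8]
force: [1.7, 0.1, -0.0]
grip_width: 0.0871
grasp_force: 0.0
```

drive_tool(
  moves=[
    [[0,0,0],[0,0,0],0],
    [[0,0,0],[0,0,0],0],
    [[0,0,0],[0,0,0],0],
  ],
)

```text
time_s: 1.35
tool_pos: [0.4781, 0.2123, 0.213]
tool_rot: [180.0, -0.1, 162.8]
force: [-0.5, 0.5, -0.1]
grip_width: 0.0868
grasp_force: 0.0
```

```bash
cat > look.py <<'E'
from cell import env
from h import *; import cv2,sys
o=env.get_obs();c=env.get_calibration("wrist");p,d=env.read_camera("wrist")
cv2.imwrite(f"pics/{sys.argv[1]}.png",p)
print(o["qpos"].round(1),o["tool_pos"].round(4),o["tool_rot"].round(1),o["force"].round(1))
P=cloud(dict(c,d=d))
m=(P[...,2]>.085)&(P[...,2]<.102)&(np.hypot(P[...,0]-.522,P[...,1]-.148)<.03)
Q=P[m];print(m.sum(),"top",Q.mean(0).round(4),"mid",((Q.min(0)+Q.max(0))/2).round(4),np.ptp(Q,axis=0).round(4))
D=(Q.mean(0)-o["tool_pos"])*1000;y=np.radians(o["tool_rot"][2])
print("tool x,y shift mm",D[0]*np.cos(y)+D[1]*np.sin(y),D[0]*np.sin(y)-D[1]*np.cos(y))
E
python3 look.py w1
```

```text
[-42.4   3.8  16.3 104.1  -1.2  72.3  47. ] [0.4781 0.2123 0.213 ] [ 1.800e+02 -1.000e-01  1.628e+02] [-0.5  0.5 -0.1]
1262 top [0.5156 0.15   0.0929] mid [0.5174 0.1485 0.0903] [0.0352 0.0371 0.0106]
tool x,y shift mm -54.37251477541801 -48.363866597857836
```

View pics/w1.png

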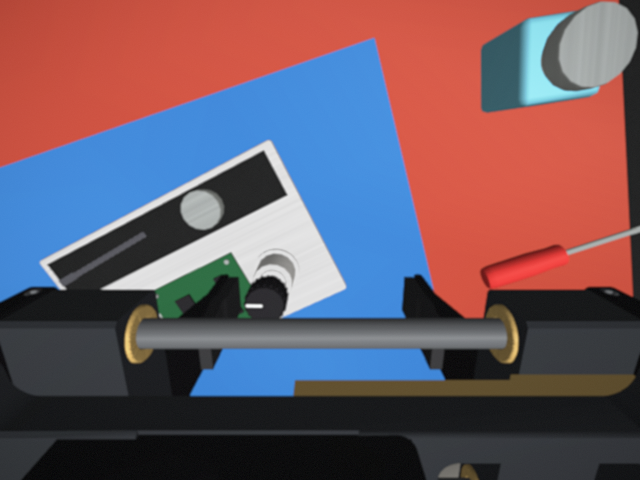

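The wrist view shows the head at about (266,300), partly hidden by the gripper; the top view fix of (0.522, 0.1475) stands. Closing in.

drive_tool(
  moves=[
    [[-10,-8,5],[0,0,0],0],
    [[-15,-12,10],[0,0,0],0],
    [[-15,-12,15],[0,0,0],0],
    [[-13,-10,15],[0,0,0],0],
    [[-8,-6.6,10],[0,0,0],0],
    [[0,0,5],[0,0,0],0],
    [[0,0,0],[0,0,0],0],
    [[0,0,0],[0,0,0],0],
  ],
)

```text
time_s: 2.07
tool_pos: [0.5217, 0.1493, 0.1535]
tool_rot: [180.0, -0.0, 162.9]
force: [-0.1, 1.0, -0.4]
grip_width: 0.087
grasp_force: 0.0
```

```bash
cat > st.py <<'E'
from cell import env
o=env.get_obs()
print(o["time_s"],o["qpos"].round(1),o["tool_pos"].round(4),o["tool_rot"].round(1),o["force"].round(1),o["wrist_torque"].round(3),o["grip_width"],o["grasp_force"])
E
python3 st.py
```

```text
2.0667 [-37.    9.2  20.  105.8  -3.5  65.6  57.2] [0.5217 0.1493 0.1535] [180.   -0.  162.9] [-0.1  1.  -0.4] [-0.125 -0.001  0.006] 0.08697119656819255 0.0
```

drive_tool(
  moves=[
    [[-0.5,-1.5,15],[0,0,0],0],
    [[0,0,18],[0,0,0],0],
    [[0,0,18],[0,0,0],0],
    [[0,0,12],[0,0,0],0],
    [[0,0,6],[0,0,0],0],
    [[0,0,0],[0,0,0],0],
    [[0,0,0],[0,0,0],0],
  ],
)

```text
time_s: 2.65
tool_pos: [0.5228, 0.1464, 0.085]
tool_rot: [180.0, 0.0, 162.8]
force: [0.1, -0.5, -0.1]
grip_width: 0.087
grasp_force: 0.0
```

drive_tool(
  moves=[
    [[0,0,0],[0,0,0],1],
    [[0,0,0],[0,0,0],1],
    [[0,0,0],[0,0,0],1],
    [[0,0,0],[0,0,0],1],
    [[0,0,0],[0,0,0],1],
    [[0,0,0],[0,0,0],1],
    [[0,0,0],[0,0,0],1],
    [[0,0,0],[0,0,0],1],
  ],
  newtons=25,
)

```text
time_s: 3.32
tool_pos: [0.5225, 0.1458, 0.0844]
tool_rot: [180.0, 0.0, 162.8]
force: [-0.7, 0.5, -0.2]
grip_width: 0.0416
grasp_force: 0.0
```

```bash
python3 st.py
```

```text
3.3167 [-36.1  13.6  19.9 109.6  -5.4  57.7  58.9] [0.5225 0.1458 0.0844] [180.    0.  162.8] [-0.7  0.5 -0.2] [ 0.005  0.052 -0.065] 0.04156464484451033 0.0
```

drive_tool(
  moves=[
    [[0,0,0],[0,0,0],1],
    [[0,0,0],[0,0,0],1],
    [[0,0,0],[0,0,0],1],
    [[0,0,0],[0,0,0],1],
    [[0,0,0],[0,0,0],1],
  ],
)

```text
time_s: 3.73
tool_pos: [0.5227, 0.1465, 0.0845]
tool_rot: [179.9, 0.0, 162.8]
force: [0.4, 3.7, -0.1]
grip_width: 0.0353
grasp_force: 25.0
```

drive_tool(
  moves=[
    [[0,0,1],[0,0,0],1],
    [[0,0,1],[0,0,0],1],
    [[0,0,0],[0,0,0],1],
    [[0,0,0],[0,0,0],1],
  ],
)

```text
time_s: 4.07
tool_pos: [0.5229, 0.1465, 0.0839]
tool_rot: [179.9, 0.0, 162.8]
force: [-2.7, 3.3, 9.5]
grip_width: 0.0349
grasp_force: 25.0
```

Gripped (opening 35 mm, 25 N), and the bolt resists about 9 N of pressing. It has not dropped. Turning backward in small steps.

drive_tool(
  moves=[
    [[0,0.6,-0.5],[0,0,-0.1],1],
    [[0,0,0],[0,0,-0.1],1],
    [[0,0,0],[0,0,-0.1],1],
    [[0,0,0],[0,0,0],1],
  ],
)

```text
time_s: 4.4
tool_pos: [0.523, 0.1475, 0.0841]
tool_rot: [179.9, 0.1, -179.8]
force: [-1.2, 3.2, 6.5]
grip_width: 0.0351
grasp_force: 25.0
```

```bash
python3 st.py
```

```text
4.4 [-34.2  13.6  17.6 109.4  -4.9  57.6  75.8] [0.523  0.1475 0.0841] [ 1.799e+02  1.000e-01 -1.798e+02] [-1.2  3.2  6.5] [0.65  0.41  0.037] 0.03505259806513311 24.999161779414862
```

drive_tool(
  moves=[
    [[0,0,0],[0,0,-0.1],1],
    [[0,0,0],[0,0,-0.1],1],
    [[0,0,0],[0,0,-0.1],1],
    [[0,0,0],[0,0,0],1],
  ],
)

```text
time_s: 4.73
tool_pos: [0.5229, 0.1484, 0.0841]
tool_rot: [179.9, 0.1, -162.5]
force: [-2.2, 4.5, 6.4]
grip_width: 0.0352
grasp_force: 25.0
```

drive_tool(
  moves=[
    [[0,0,0],[0,0,-0.1],1],
    [[0,0,0],[0,0,-0.1],1],
    [[0,0,0],[0,0,0],1],
  ],
)

```text
time_s: 4.98
tool_pos: [0.5227, 0.149, 0.0841]
tool_rot: [179.8, 0.1, -151.1]
force: [-2.4, 5.9, 6.8]
grip_width: 0.035
grasp_force: 25.0
```

Not dropped yet after about 0.8 rad. The side force suggests the bolt axis is a couple of mm further to −x, so I'll re-centre and go on.

drive_tool(
  moves=[
    [[1.5,2,0],[0,0,0],1],
    [[0,0,0],[0,0,0],1],
    [[0,0,0],[0,0,0],1],
  ],
)

```text
time_s: 5.23
tool_pos: [0.5223, 0.149, 0.0843]
tool_rot: [180.0, 0.3, -151.4]
force: [2.4, 4.6, 2.3]
grip_width: 0.035
grasp_force: 25.0
```

drive_tool(
  moves=[
    [[0,0,0],[0,0,-0.1],1],
    [[0,0,0],[0,0,-0.1],1],
    [[0,0,0],[0,0,0],1],
  ],
)

```text
time_s: 5.48
tool_pos: [0.522, 0.1495, 0.0842]
tool_rot: [-180.0, 0.3, -139.6]
force: [2.6, 5.9, 4.1]
grip_width: 0.0352
grasp_force: 25.0
```

```bash
python3 st.py
```

```text
5.4833 [-30.   13.2  12.6 109.5  -3.5  57.4 114.5] [0.522  0.1495 0.0842] [-180.     0.3 -139.6] [2.6 5.9 4.1] [ 1.246 -0.38   0.019] 0.035153273563063234 24.99878250004258
```

Still on top after about 1.0 rad, and the arc fit puts the axis at about (0.5203, 0.1477). I'll release, rewind, centre and regrip.

drive_tool(
  moves=[
    [[0,0,-1.5],[0,0,0],0.3],
    [[0,0,0],[0,0,0],0.3],
    [[0,0,0],[0,0,0],0.3],
    [[0,0,0],[0,0,0.12],0.3],
    [[0,0,0],[0,0,0.12],0.3],
    [[0,0,0],[0,0,0.12],0.3],
    [[0,0,0],[0,0,0.12],0.3],
    [[0,0,0],[0,0,0.12],0.3],
    [[0,0,0],[0,0,0.12],0.3],
    [[0,0,0],[0,0,0.12],0.3],
    [[0,0,0],[0,0,0.12],0.3],
    [[0,0,0],[0,0,0],0.3],
  ],
)

```text
time_s: 6.48
tool_pos: [0.5197, 0.1463, 0.0837]
tool_rot: [-179.9, -0.1, 164.8]
force: [0.7, -0.9, -0.1]
grip_width: 0.0612
grasp_force: 0.0
```

```bash
python3 - <<'E'
exec(open("st.py").read())
import numpy as np
y=np.radians(o["tool_rot"][2]);D=(np.array([.5203,.1477])-o["tool_pos"][:2])*1000
print("shift",D[0]*np.cos(y)+D[1]*np.sin(y),D[0]*np.sin(y)-D[1]*np.cos(y))
E
```

```text
6.4833 [-35.9  13.4  19.4 109.8  -5.2  57.7  60.6] [0.5197 0.1463 0.0837] [-1.799e+02 -1.000e-01  1.648e+02] [ 0.7 -0.9 -0.1] [ 0.028  0.007 -0.004] 0.06115866806253442 0.0
shift -0.16626215361650482 1.5241495682496629
```

drive_tool(
  moves=[
    [[0,1.5,0],[0,0,0],1],
    [[0,0,0],[0,0,0],1],
    [[0,0,0],[0,0,0],1],
    [[0,0,0],[0,0,0],1],
    [[0,0,0],[0,0,0],1],
    [[0,0,0],[0,0,0],1],
    [[0,0,0],[0,0,0],1],
    [[0,0,1.4],[0,0,0],1],
    [[0,0,0],[0,0,0],1],
    [[0,0,0],[0,0,0],1],
  ],
)

```text
time_s: 7.32
tool_pos: [0.5206, 0.1478, 0.084]
tool_rot: [-179.9, -0.0, 165.0]
force: [-4.4, -4.1, 8.8]
grip_width: 0.0351
grasp_force: 25.0
```

drive_tool(
  moves=[
    [[0,0,0],[0,0,-0.1],1],
    [[0,0,0],[0,0,-0.1],1],
    [[0,0,0],[0,0,-0.1],1],
    [[0,0,0],[0,0,0],1],
  ],
)

```text
time_s: 7.65
tool_pos: [0.5206, 0.1481, 0.084]
tool_rot: [-180.0, -0.0, -177.5]
force: [-4.5, -4.6, 9.1]
grip_width: 0.0349
grasp_force: 25.0
```

drive_tool(
  moves=[
    [[0,0,0],[0,0,-0.1],1],
    [[0,0,0],[0,0,-0.1],1],
    [[0,0,0],[0,0,0],1],
  ],
)

```text
time_s: 7.9
tool_pos: [0.5205, 0.1483, 0.0839]
tool_rot: [-180.0, -0.0, -166.1]
force: [-5.2, -2.9, 8.5]
grip_width: 0.0353
grasp_force: 25.0
```

drive_tool(
  moves=[
    [[0,0,0],[0,0,-0.1],1],
    [[0,0,0],[0,0,-0.1],1],
    [[0,0,0],[0,0,0],1],
  ],
)

```text
time_s: 8.15
tool_pos: [0.5204, 0.1485, 0.0832]
tool_rot: [180.0, -0.0, -154.7]
force: [-2.8, -3.2, 4.5]
grip_width: 0.0348
grasp_force: 25.0
```

```bash
python3 st.py
```

```text
8.15 [-31.5  13.4  14.3 109.6  -3.9  57.6  99.8] [0.5204 0.1485 0.0832] [ 180.    -0.  -154.7] [-2.8 -3.2  4.5] [-0.557  0.734  0.058] 0.03479276289111718 24.998781622480237
```

The vertical force fell and z sank 0.7 mm, so the drop is likely here. A little further back, then follow down.

drive_tool(
  moves=[
    [[0,0,0],[0,0,-0.1],1],
    [[0,0,1],[0,0,-0.05],1],
    [[0,0,1],[0,0,0],1],
    [[0,0,0],[0,0,0],1],
  ],
)

```text
time_s: 8.48
tool_pos: [0.5203, 0.1484, 0.0802]
tool_rot: [180.0, -0.1, -146.4]
force: [-2.0, -2.4, -0.9]
grip_width: 0.0349
grasp_force: 25.0
```

It drops freely. Following it to the bottom.

drive_tool(
  moves=[
    [[0,0,1],[0,0,0],1],
    [[0,0,0.5],[0,0,0],1],
    [[0,0,0.5],[0,0,0],1],
    [[0,0,0],[0,0,0],1],
    [[0,0,0],[0,0,0],1],
  ],
)

```text
time_s: 8.9
tool_pos: [0.5204, 0.1485, 0.0789]
tool_rot: [180.0, -0.1, -146.3]
force: [-3.4, -3.7, 0.3]
grip_width: 0.0354
grasp_force: 25.0
```

```bash
python3 st.py
```

```text
8.9 [-30.6  13.6  13.3 109.7  -3.7  57.1 108. ] [0.5204 0.1485 0.0789] [ 1.800e+02 -1.000e-01 -1.463e+02] [-3.4 -3.7  0.3] [-0.713  0.792 -0.032] 0.03541271665265612 24.999906788943917
```

drive_tool(
  moves=[
    [[0,0,0.5],[0,0,0],1],
    [[0,0,0.5],[0,0,0],1],
    [[0,0,0],[0,0,0],1],
    [[0,0,0],[0,0,0],1],
  ],
)

```text
time_s: 9.23
tool_pos: [0.5204, 0.1486, 0.0786]
tool_rot: [180.0, -0.1, -146.3]
force: [-5.0, -3.7, 5.0]
grip_width: 0.0354
grasp_force: 25.0
```

Bottomed about 5.7 mm down. Now forward, sinking 0.1 mm per 0.1 rad.

drive_tool(
  moves=[
    [[0,0,-0.4],[0,0,0.1],1],
    [[0,0,0.1],[0,0,0.1],1],
    [[0,0,0.1],[0,0,0.1],1],
    [[0,0,0.1],[0,0,0.1],1],
    [[0,0,0.1],[0,0,0.1],1],
    [[0,0,0.1],[0,0,0.1],1],
    [[0,0,0.1],[0,0,0.1],1],
    [[0,0,0.1],[0,0,0.1],1],
    [[0,0,0.1],[0,0,0.1],1],
    [[0,0,0.1],[0,0,0.1],1],
  ],
)

```text
time_s: 10.07
tool_pos: [0.5206, 0.1477, 0.0777]
tool_rot: [-179.9, -0.0, 156.2]
force: [-4.3, -6.0, 3.2]
grip_width: 0.0349
grasp_force: 25.0
```

```bash
python3 st.py
```

```text
10.0667 [-37.   14.   20.6 110.   -5.8  57.   52.3] [0.5206 0.1477 0.0777] [-179.9   -0.   156.2] [-4.3 -6.   3.2] [-1.26   0.918  0.039] 0.03489009925046104 24.994871420203708
```

drive_tool(
  moves=[
    [[0,0,0.1],[0,0,0.1],1],
    [[0,0,0.1],[0,0,0.1],1],
    [[0,0,0.1],[0,0,0.1],1],
    [[0,0,0.1],[0,0,0.1],1],
    [[0,0,0.1],[0,0,0.1],1],
    [[0,0,0.1],[0,0,0.1],1],
    [[0,0,0.1],[0,0,0.1],1],
    [[0,0,0.1],[0,0,0.1],1],
    [[0,0,0.1],[0,0,0.1],1],
    [[0,0,0],[0,0,0.1],1],
  ],
)

```text
time_s: 10.9
tool_pos: [0.5201, 0.1473, 0.0766]
tool_rot: [-179.9, 0.1, 98.9]
force: [-5.1, -6.6, 4.1]
grip_width: 0.0351
grasp_force: 25.0
```

```bash
python3 st.py
```

```text
10.9 [-43.8  14.7  28.3 110.3  -8.2  57.1  -2.9] [0.5201 0.1473 0.0766] [-1.799e+02  1.000e-01  9.890e+01] [-5.1 -6.6  4.1] [-1.603  1.143  0.058] 0.03514895654741737 24.994811991855386
```

drive_tool(
  moves=[
    [[-1,-1.2,0.1],[0,0,0.1],1],
    [[0,0,0.1],[0,0,0.1],1],
    [[0,0,0.1],[0,0,0.1],1],
    [[0,0,0.1],[0,0,0.1],1],
    [[0,0,0.1],[0,0,0.1],1],
    [[0,0,0.1],[0,0,0.1],1],
    [[0,0,0.1],[0,0,0.1],1],
    [[0,0,0.1],[0,0,0.1],1],
    [[0,0,0.1],[0,0,0.1],1],
    [[0,0,0],[0,0,0.1],1],
  ],
)

```text
time_s: 11.73
tool_pos: [0.5193, 0.1472, 0.0758]
tool_rot: [-180.0, 0.1, 41.6]
force: [-4.5, -4.6, 1.5]
grip_width: 0.0353
grasp_force: 25.0
```

drive_tool(
  moves=[
    [[0,0,0.1],[0,0,0.1],1],
    [[0,0,0.1],[0,0,0.1],1],
    [[0,0,0.1],[0,0,0.1],1],
    [[0,0,0.1],[0,0,0.1],1],
    [[0,0,0.1],[0,0,0.1],1],
    [[0,0,0.1],[0,0,0.1],1],
    [[0,0,0.1],[0,0,0.1],1],
    [[0,0,0.1],[0,0,0.1],1],
    [[0,0,0.1],[0,0,0.1],1],
    [[0,0,0],[0,0,0.1],1],
  ],
)

```text
time_s: 12.57
tool_pos: [0.5189, 0.1478, 0.0748]
tool_rot: [180.0, 0.1, -15.7]
force: [-4.9, -3.9, 1.5]
grip_width: 0.035
grasp_force: 25.0
```

```bash
python3 st.py
```

```text
12.5667 [ -59.3   17.8   46.6  111.   -15.3   57.6 -111.4] [0.5189 0.1478 0.0748] [ 1.80e+02  1.00e-01 -1.57e+01] [-4.9 -3.9  1.5] [-0.864  1.261  0.01 ] 0.03500352674398044 24.994802341643663
```

About 4.0 rad forward (9.5 mm down) and j7 is at −111°. I'll release, rewind, and regrip centred at about (0.5198, 0.1478).

drive_tool(
  moves=[
    [[0,0,0],[0,0,0],0.3],
    [[0,0,0],[0,0,0],0.3],
    [[0,0,0],[0,0,0],0.3],
    [[0,0,0],[0,0,-0.12],0.3],
    [[0,0,0],[0,0,-0.12],0.3],
    [[0,0,0],[0,0,-0.12],0.3],
    [[0,0,0],[0,0,-0.12],0.3],
    [[0,0,0],[0,0,-0.12],0.3],
    [[0,0,0],[0,0,-0.12],0.3],
    [[0,0,0],[0,0,-0.12],0.3],
    [[0,0,0],[0,0,-0.12],0.3],
    [[0,0,0],[0,0,-0.12],0.3],
  ],
)

```text
time_s: 13.57
tool_pos: [0.5207, 0.1486, 0.0753]
tool_rot: [180.0, -0.2, 46.9]
force: [-0.3, -0.2, -0.5]
grip_width: 0.061
grasp_force: 0.0
```

drive_tool(
  moves=[
    [[0,0,0],[0,0,-0.12],0.3],
    [[0,0,0],[0,0,-0.12],0.3],
    [[0,0,0],[0,0,-0.12],0.3],
    [[0,0,0],[0,0,-0.12],0.3],
    [[0,0,0],[0,0,-0.12],0.3],
    [[0,0,0],[0,0,-0.12],0.3],
    [[0,0,0],[0,0,-0.12],0.3],
    [[0,0,0],[0,0,-0.12],0.3],
    [[0,0,0],[0,0,-0.12],0.3],
    [[0,0,0],[0,0,-0.12],0.3],
    [[0,0,0],[0,0,0],0.3],
    [[0,0,0],[0,0,0],0.3],
  ],
)

```text
time_s: 14.57
tool_pos: [0.5204, 0.1482, 0.0752]
tool_rot: [179.9, -0.0, 115.1]
force: [0.6, 1.2, -0.2]
grip_width: 0.0608
grasp_force: 0.0
```

```bash
python3 - <<'E'
exec(open("st.py").read())
import numpy as np
y=np.radians(o["tool_rot"][2]);D=(np.array([.5198,.1478])-o["tool_pos"][:2])*1000
print("shift",D[0]*np.cos(y)+D[1]*np.sin(y),D[0]*np.sin(y)-D[1]*np.cos(y))
E
```

```text
14.5667 [-41.4  14.5  25.6 110.4  -7.5  56.6  12.6] [0.5204 0.1482 0.0752] [179.9  -0.  115.1] [ 0.6  1.2 -0.2] [-0.056 -0.025 -0.029] 0.06075113528948244 0.0
shift -0.07313272102413992 -0.7067053765660991
```

drive_tool(
  moves=[
    [[0,-0.6,0],[0,0,0],1],
    [[0,0,0],[0,0,0],1],
    [[0,0,0],[0,0,0],1],
    [[0,0,0],[0,0,0],1],
    [[0,0,0],[0,0,0],1],
    [[0,0,0],[0,0,0],1],
    [[0,0,0],[0,0,0],1],
    [[0,0,0],[0,0,0],1],
  ],
)

```text
time_s: 15.23
tool_pos: [0.5195, 0.1476, 0.0749]
tool_rot: [180.0, -0.0, 115.2]
force: [1.9, 0.1, -0.5]
grip_width: 0.0354
grasp_force: 25.0
```

drive_tool(
  moves=[
    [[0,0,0],[0,0,0.1],1],
    [[0,0,0.1],[0,0,0.1],1],
    [[0,0,0.1],[0,0,0.1],1],
    [[0,0,0.1],[0,0,0.1],1],
    [[0,0,0.1],[0,0,0.1],1],
    [[0,0,0.1],[0,0,0.1],1],
    [[0,0,0.1],[0,0,0.1],1],
    [[0,0,0.1],[0,0,0.1],1],
    [[0,0,0.1],[0,0,0.1],1],
    [[0,0,0.1],[0,0,0.1],1],
  ],
)

```text
time_s: 16.07
tool_pos: [0.5195, 0.1477, 0.074]
tool_rot: [180.0, -0.0, 57.6]
force: [1.1, 0.1, 0.1]
grip_width: 0.0352
grasp_force: 25.0
```

```bash
python3 st.py
```

```text
16.0667 [-48.7  15.4  33.9 110.8 -10.2  56.7 -42.4] [0.5195 0.1477 0.074 ] [180.   -0.   57.6] [1.1 0.1 0.1] [ 0.079 -0.109 -0.019] 0.03516076472279961 24.994237962018815
```

drive_tool(
  moves=[
    [[0,0,0.1],[0,0,0.1],1],
    [[0,0,0.1],[0,0,0.1],1],
    [[0,0,0.1],[0,0,0.1],1],
    [[0,0,0.1],[0,0,0.1],1],
    [[0,0,0.1],[0,0,0.1],1],
    [[0,0,0.1],[0,0,0.1],1],
    [[0,0,0.1],[0,0,0.1],1],
    [[0,0,0.1],[0,0,0.1],1],
    [[0,0,0.1],[0,0,0.1],1],
    [[0,0,0.1],[0,0,0.1],1],
  ],
)

```text
time_s: 16.9
tool_pos: [0.5195, 0.1477, 0.073]
tool_rot: [-180.0, -0.0, 0.3]
force: [1.3, 1.3, -1.5]
grip_width: 0.0351
grasp_force: 25.0
```

drive_tool(
  moves=[
    [[0,0,0],[0,0,0],1],
    [[0,0,0],[0,0,0],1],
    [[0,0,0],[0,0,0],1],
    [[0,0,0],[0,0,0],1],
    [[0,0,0],[0,0,0],1],
    [[0,0,0],[0,0,0],1],
  ],
)

```text
time_s: 17.4
tool_pos: [0.5194, 0.1477, 0.073]
tool_rot: [-180.0, -0.0, 0.7]
force: [1.2, 1.2, -0.9]
grip_width: 0.035
grasp_force: 25.0
```

```bash
python3 st.py; python3 - <<'E'
from cell import env
from h import *; import cv2
p,d=env.read_camera("scene");cv2.imwrite("pics/end.png",cv2.resize(p[150:300,220:400],None,fx=4,fy=4))
P=cloud(dict(env.get_calibration("scene"),d=d))
m=(P[...,2]>.05)&(P[...,2]<.1)&(np.hypot(P[...,0]-.52,P[...,1]-.148)<.02)
print(m.sum(),P[m].max(0) if m.any() else "")
E
```

```text
17.4 [-56.5  17.1  43.3 111.1 -14.   57.  -96.2] [0.5194 0.1477 0.073 ] [-180.    -0.     0.7] [ 1.2  1.2 -0.9] [ 0.33  -0.22  -0.001] 0.03500225517319022 24.999870359315537
62 [0.5394635  0.1662253  0.08509383]
```

View pics/end.png

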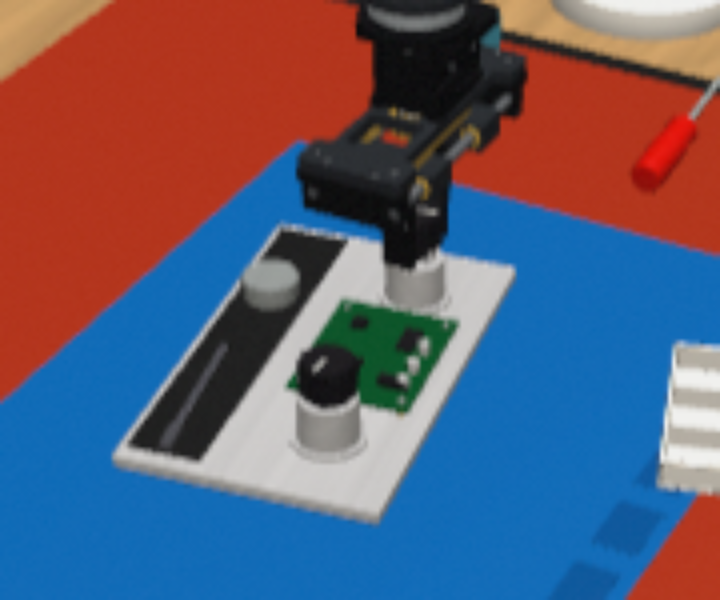

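The gripper at crop (410,230) holds the loose bolt's head just above its boss, and the tin, tweezers and tight bolt are untouched. It has gone about 11 mm down and 6.0 rad forward, and is still. Handing in.

```bash
python3 -c "
from cell import env
print(env.sign_off())"
```

```text
the job is handed in; nothing more can be done
None
```

The job is handed in with no verdict returned: the loose bolt was turned back until it dropped, then screwed forward about 6.0 rad (an estimated one turn) to about 11 mm below its start, and is still gripped at 25 N and held still.

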